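Slide the lens post home into its V locator

ROBOT

A 6-joint arm with a two-finger parallel gripper is mounted at the origin on a cart in front of the work surface, level with it; the furniture and walls round the work are solid. World frame = base frame: x ahead of the robot, y to its left, z up, the work surface at z = 0. Lengths are in mm, angles in degrees, forces in N, time in s.
With the tool pointing down it reaches from about 250 to 775 mm from the base axis. Payload 4 kg.
Tool frame: the origin (TCP) lies on the centre line of the jaws, within the pads' length; the fingertips stand 25 mm ahead of it and the grasp point (between the pads) lies 6 mm ahead of it; z points along the fingers, y is the line along which they close (so a half turn about z gives the same grasp; the last joint's range is limited). The gripper opens to 85 mm and grips with 20 to 120 N. Pads are 22 mm wide; open, the fingers measure 114 mm over their backs; the gripper's body (76 mm by 85 mm) begins 54 mm behind the grasp point. The pads swing forward as they close: fully open they stand 13 mm farther back than shut.
Start: joints at [-5.907, 4.996, 78.535, -0, 96.463, -5.907], TCP at [550.014, -0.006, 256.341] pointing down, gripper open.
Joint ranges: [-177.83, 177.83], [-43.37, 116.18], [15.69, 146.23], [-61.86, 241.86], [9.47, 152.12], [-147.06, 147.06]. Speed limits (degrees/s): [159.86, 159.86, 180, 180, 180, 180].

INTERFACE

Orientations are given as [roll, pitch, yaw] about the fixed x, y, z axes, in that order (R = Rz(yaw) Ry(pitch) Rx(roll)).
In Python, from rig import manip gives the robot as it stands. The module is installed in compiled form; this text tells all that it offers.
- The arm moves only by the shell command python3 -m crank 'ROWS'. ROWS is JSON, a list of rows, each an object with "delta_pos": the shift along the tool's x, y, z in cm, a list of three; "turn": the turn, a rotation vector about the tool's x, y, z in rad, a list of three; "gripper": the finger opening in cm, from 0 to 8.54. A call has 1 to 20 rows; each row shifts and turns the commanded pose from where the row before left it, along the tool's axes as they then stand; what a row does not reach is not made up. A row lasts 1/10 s, in which the tool goes at most 50 mm and 8.59 degrees, less where a joint would pass 70% of its speed; a pose out of reach is approached as far as the arm can. A call with a gripper value outside its range is refused whole. The fingers move at their own pace and stop on an object; the grip force is fixed at half the most. Time passes only in rows, so rows that do not move let the fingers close. It gives the time, the measured TCP pose, the force, the opening and the grip force at its end, in the units of the state.
- manip.read_state(): the state, without advancing time (a new reading comes with each control period).
- manip.read_camera(name): name is "scene" or "side" or "wrist"; returns a dict with "pixels" (480x640x3 uint8, blue, green, red), "fx", "fy", "cx", "cy" (pixels), "R" (3x3) and "t" (3): a world point X has camera coordinates R X + t. Camera axes: x right, y down, z forward; pixel columns grow to the right and rows downward; lengths in mm; the calibration is good to about 2 mm. The wrist camera is an equidistant fisheye: a pixel r from the principal point sees the ray r / f radians off the axis. A picture is of the moment at which its call begins. There is no depth.
- manip.job_done(): hands the job in; it is judged then, once.
The state is a dict: "time_s": time; "joint_positions": joint angles; "qvel": joint speeds; "joint_torque": joint torques, N m; "eef_pos": TCP position; "orientation": TCP orientation; "contact_force": force on the tool from outside, world axes, zero at the start; "wrist_torque": the same for the moment, N m; "width": finger opening in mm; "grip_force": force on a finger pad.
Only numpy, scipy, OpenCV 4.12 (cv2) and the standard library are available. Lean on these libraries where they do the work, as an engineer would, in place of code of your own. Each camera call takes 0.05 s, during which the arm holds its last target. There are 200 camera calls.

TASK

Push the tall lens post along the bench until its round foot is fully home in the V of the locator block, touching both sides of the V. Push low, on the foot only, and gently: the post must stay upright on the bench all the way, never pinched or lifted, and nothing may touch the slim post or the lens above the foot. Leave the brass weight, the small barrel lens and the tape roll where they are, and take the hand away at the end.

Things in the scene. Friction and masses are not known exactly. Their poses are not given: they have to be found in the camera images.
- pedestal: Loose lens post, 0.22 to 0.36 kg, 130 mm tall, standing on the bench; it slides at under 3 N, but tips over if pushed high up. Round steel foot 50 mm in diameter, its upright side 16 mm high; above it a slim 13 mm post carries a black ring-mounted lens (33 mm across, 14 mm thick, centre 113 mm up). Origin at the centre of the foot's underside, z up.
- lens_post: The part of the lens post above its foot, fixed to it: slim post 13 mm thick, 22 to 94 mm above the bench, and the black ring-mounted lens on top, up to 130 mm. Not to be touched. Same origin and axes as the foot.
- locator: Aluminium V block, 16 mm high (two screw heads 4 mm higher at the back), fixed. Two 12 mm arms form an upright 90 degree V; the foot stands on the bench between them. Origin on the bench where the foot's centre stands when it touches both arms. x axis: level, into the V; the foot enters along +x. V corner at x +35 mm; arms end at x -1 mm, 37 mm to either side (outside 45). Back at x +70 mm.
- weight: Brass weight with a knob, 26 mm in diameter, 34 mm tall, loose bystander on a flat 3 mm plate to the right of the work (plate top at z = 3 mm, from y = -0.30 rightwards). Origin at the centre of its underside.
- barrel_lens: Black barrel lens standing upright, 38 mm in diameter, 50 mm tall, loose bystander on a flat 3 mm plate to the right of the work (plate top at z = 3 mm, from y = -0.30 rightwards). Origin at the centre of its underside.
- tape: Black roll of tape lying flat, 58 mm in diameter, 19 mm high, loose bystander. Origin at the centre of its underside.
There are look-alikes about, which are no part of the job. There is more than one size of the pedestal; the one meant has the size given above.

How it is judged (in metres and radians):
At the end, for the whole second after the job is handed in: The lens post stands upright (within 0.05 rad) and at rest on the bench with the centre of its foot within 4 mm of the place where the foot touches both arms of the V (horizontal distance between pedestal and locator below 0.004 m and height (world z) of pedestal below 0.003 m and angle between pedestal's own z axis and vertical below 0.05 rad and linear speed of pedestal below 0.01 m/s).
It fails at once if the lens post is tipped by more than 0.15 rad (angle between pedestal's own z axis and vertical above 0.15 rad).
It fails at once if the lens post is lifted off the bench by more than 6 mm (height (world z) of pedestal above 0.006 m).
It fails at once if the robot touches the slim post or the lens above the foot (contact force between any of the fingers, the arm and lens_post above 0.3 N).
It fails at once if the foot is pinched or rammed (more than 35 N from the fingers) (contact force between the fingers and pedestal above 35 N).
It fails at once if a bystander is moved by more than 15 mm (distance of any of weight, barrel_lens, tape from where it was at the start of the episode above 0.015 m).
It also fails if it takes over 51 s, if anything falls off the work surface, if the arm or the gripper's body presses on something with over 40 N, if the wrist force passes 120 N, or if a joint passes its speed limit or range.

## Working session

There is one attempt and no reset: what is moved stays moved. The work goes in short steps, Python scripts to look and compute and a shell command to move; the robot and the scene stay as the last step left them, time stands still between calls to the robot, and variables do not carry over. Pictures are saved under pics/ and viewed, at most 14 in all, crops included, and the job is handed in when it is done.

```bash
mkdir -p pics
cat > h.py <<'E'
from rig import manip
import numpy as np, cv2
def snap(n,f):
    c=manip.read_camera(n); cv2.imwrite('pics/'+f,c['pixels']); np.save('pics/'+f+'.npy',c,allow_pickle=True); return c
def load(f): return np.load('pics/'+f+'.npy',allow_pickle=True).item()
def cast(c,u,v,z,fish=False):
    R=np.array(c['R']);t=np.array(c['t'])
    x=(u-c['cx'])/c['fx'];y=(v-c['cy'])/c['fy']
    if fish:
        r=np.hypot(x,y); d=np.array([x/r*np.sin(r),y/r*np.sin(r),np.cos(r)]) if r>0 else np.array([0,0,1.])
    else: d=np.array([x,y,1.])
    o=-R.T@t; d=R.T@d
    return o+d*(z-o[2])/d[2]
E
python3 - <<'E'
from h import *
for n in('scene','side','wrist'):
    c=snap(n,n+'0.png'); print(n,c['fx'],-np.array(c['R']).T@c['t'])
print(manip.read_state())
E
```

```text
scene 507.0470055664353 [-130.73649445 -723.45677671  691.55999442]
side 609.1691545003928 [  665.85614305 -1277.19232171   514.27463308]
wrist 371.64829954431775 [551.35820317  78.33790171 373.66641772]
{'time_s': 0.15, 'joint_positions': array([-5.90701195e+00,  5.03169427e+00,  7.86051917e+01, -2.10743532e-04,
        9.64614440e+01, -5.90629742e+00]), 'qvel': array([-0.02691012, -0.1303915 , -0.32126121,  0.06354057, -0.07984472,
       -0.05220643]), 'joint_torque': array([ 1.22744677e-03, -3.52374566e+01, -3.13678122e+01, -1.70676763e-04,
        8.12124257e-03, -6.53522420e-05]), 'eef_pos': array([5.49669035e+02, 3.02778693e-02, 2.55382914e+02]), 'orientation': array([-1.79902170e+02, -9.91000380e-03,  8.99992535e+01]), 'contact_force': array([-0.57306046,  0.38365649, -0.42689236]), 'wrist_torque': array([-0.02100385,  0.03107103,  0.06273348]), 'grip_force': 0.0, 'width': 85.61475970466357}
```

View pics/scene0.png

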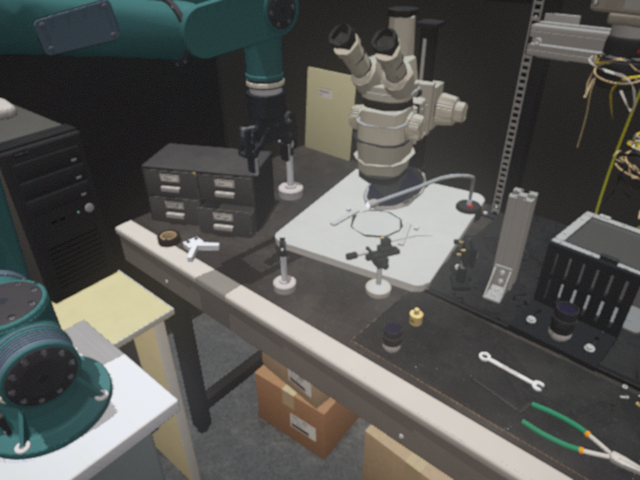

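View pics/side0.png

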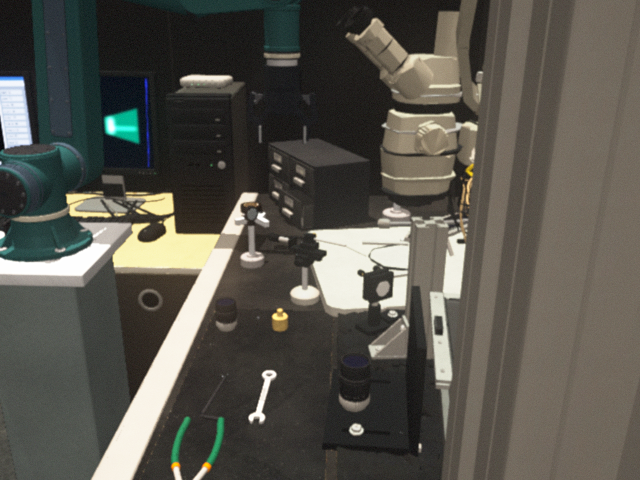

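View pics/wrist0.png

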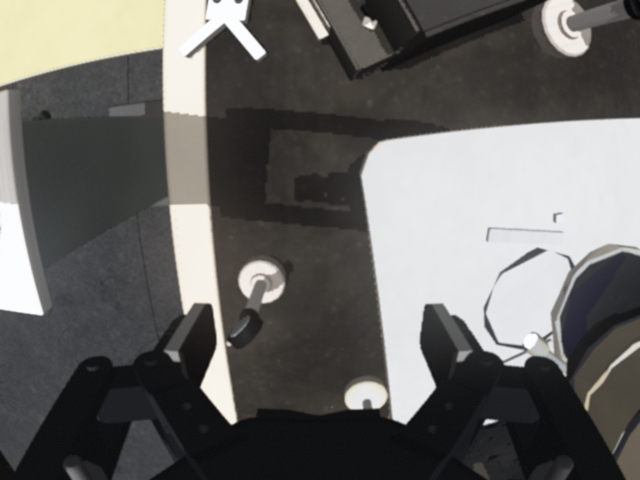

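The scene view shows the V block at about (200,247), the tape at (168,238) and a candidate post with its foot at (284,284). There are other posts at (378,288) and (290,190). The wrist view shows the candidate's foot at (262,282) and the V block at (225,25), with its opening facing down. Next I measure the feet and the V.

Run:
```python
from h import *
c=load('wrist0.png'); g=cv2.cvtColor(c['pixels'],cv2.COLOR_BGR2GRAY)
for (x0,y0,x1,y1) in [(232,250,292,312),(335,370,390,420),(525,0,600,65),(175,0,275,65)]:
    m=np.zeros_like(g); m[y0:y1,x0:x1]=(g[y0:y1,x0:x1]>120)*255
    k=max(cv2.findContours(m,0,2)[0],key=cv2.contourArea)[:,0,:]
    P=np.array([cast(c,u,v,16,True)[:2] for u,v in k])
    (cx,cy),r=cv2.minEnclosingCircle(P.astype(np.float32)); print((x0,y0),len(k),'circ',cx,cy,2*r, P.min(0),P.max(0))
    if x0==175:
        a=cv2.approxPolyDP(k.reshape(-1,1,2),2,True)[:,0]
        for p in a: print(p,cast(c,*p,16,True)[:2].round(1))
c=load('scene0.png')
for n,uv,z in[('pedbase',(284,284),16),('other',(378,288),16),('far',(290,190),16),('tape',(168,238),19),('Vl',(200,247),16)]: print(n,cast(c,*uv,z).round(0))
s=load('scene0.png')['pixels'][200:320,140:420]; w=load('wrist0.png')['pixels'][0:330,150:310]
cv2.imwrite('pics/m.png',np.hstack([cv2.resize(s,(560,240)),np.zeros((240,1,3),np.uint8),cv2.resize(w,(116,240))]))
cv2.imwrite('pics/s2.png',cv2.resize(s,(784,336),interpolation=cv2.INTER_CUBIC))
```

```text
(232, 250) 96 circ 490.0098571777344 -84.80433654785156 50.755855560302734 [ 464.82203869 -110.0630545 ] [514.84887078 -59.65409237]
(335, 370) 63 circ 615.0799560546875 -235.8015899658203 77.75563049316406 [ 583.59408631 -268.76875511] [ 641.65467269 -203.55510901]
(525, 0) 78 circ 827.2633056640625 212.46560668945312 73.85465240478516 [791.2561328  175.94227069] [863.45232443 247.1252863 ]
(175, 0) 82 circ 453.8159484863281 180.5125274658203 113.92539978027344 [407.79319829 141.23076381] [500.64691011 214.07794991]
[175   0] [407.8 214.1]
[175  64] [409.6 144.6]
[205  64] [441.3 141.2]
[204  46] [440.2 159.9]
[190  57] [425.7 150. ]
[186  55] [421.4 152.6]
[223  24] [459.2 181. ]
[254  59] [490.1 142.6]
[265  53] [500.6 148.1]
[241  22] [477.1 181.5]
[246  16] [481.9 187.4]
[248   0] [483.5 204.5]
[239   3] [474.7 202. ]
[234   0] [469.6 205.8]
[220   0] [455.5 207.3]
[217   3] [452.5 204.3]
[213   0] [448.3 208.2]
pedbase [481. -91.  16.]
other [ 601. -256.   16.]
far [815. 206.  16.]
tape [427. 256.  19.]
Vl [455. 166.  16.]
```

View pics/s2.png

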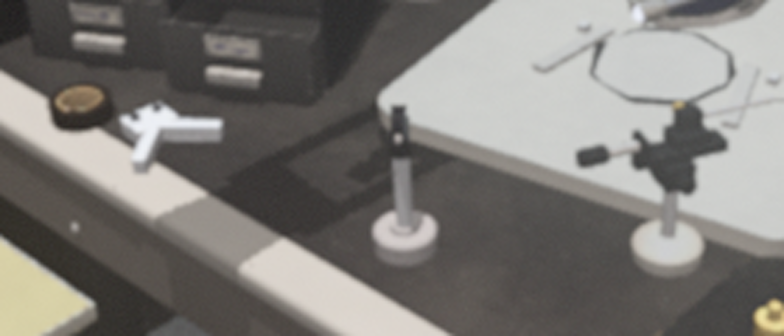

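The scene crop confirms the ring lens post (foot 50.8 mm in diameter, at about (490,-85)). The V opens towards -y, and the tape lies behind it. I plan a 30° tilted push from the -y side with the fingers part open as a cradle. First I check the neighbouring post's side arm for clearance.

```bash
python3 - <<'E'
from h import *
a,b=load('scene0.png'),load('side0.png')
def tri(p,q):
    P=[np.diag([1,1,1])@np.array([[c['fx'],0,c['cx']],[0,c['fy'],c['cy']],[0,0,1]])@np.c_[c['R'],c['t']] for c in(a,b)]
    X=cv2.triangulatePoints(P[0],P[1],np.array(p,float),np.array(q,float))[:,0]; return (X[:3]/X[3]).round(0)
print('knob',tri((351,257),(272,239)),'othertop',tri((382,240),(308,240)),'otherfoot',tri((378,288),(305,295)))
print('pedfoot',tri((284,283),(252,259)),'pedtop',tri((283,245),(252,213)))
E
python3 -m crank '[{"turn":[0,0.131,0],"gripper":3.0},{"turn":[0,0.131,0],"gripper":3.0},{"turn":[0,0.131,0],"gripper":3.0},{"turn":[0,0.131,0],"gripper":3.0},{"gripper":3.0},{"gripper":3.0}]'
```

```text
knob [ 548. -220.  109.] othertop [ 618. -247.  121.] otherfoot [ 611. -249.    8.]
pedfoot [489. -83.   9.] pedtop [491. -84. 112.]validation failed for argument at $[0]...
```

```bash
python3 -m crank '[{"delta_pos":[0,0,0],"turn":[0,0,0.0873],"gripper":3.0},{"delta_pos":[0,0,0],"turn":[0,0,0.0873],"gripper":3.0},{"delta_pos":[0,0,0],"turn":[0,0.131,0],"gripper":3.0},{"delta_pos":[0,0,0],"turn":[0,0.131,0],"gripper":3.0},{"delta_pos":[0,0,0],"turn":[0,0.131,0],"gripper":3.0},{"delta_pos":[0,0,0],"turn":[0,0.131,0],"gripper":3.0},{"delta_pos":[0,0,0],"turn":[0,0,0],"gripper":3.0}]'
cat > plan.py <<'E'
from h import *
import sys
from scipy.spatial.transform import Rotation as Ro
s=manip.read_state(); R=Ro.from_euler('xyz',s['orientation'],degrees=True).as_matrix()
print('t',s['time_s'],'tcp',s['eef_pos'].round(1),'F',s['contact_force'].round(1),'w',round(s['width'],1),'\n',R.round(3))
print('q',s['joint_positions'].round(0))
if len(sys.argv)>3: print('tool cm',(R.T@(np.array(sys.argv[1:4],float)-s['eef_pos'])/10).round(2))
if len(sys.argv)>6: print('then cm',(R.T@(np.array(sys.argv[4:7],float)-np.array(sys.argv[1:4],float))/10).round(2))
E
python3 plan.py 484 -150 150 484 -150 45
```

```text
time_s: 0.85
eef_pos: [549.1, -2.5, 253.5]
orientation: [-179.6, -30.0, 79.5]
contact_force: [-0.9, -0.1, -0.6]
width: 30.5
grip_force: 0.0
t 0.85 tcp [549.1  -2.5 253.5] F [-0.9 -0.1 -0.6] w 30.5 
 [[ 0.157  0.984  0.085]
 [ 0.851 -0.179  0.493]
 [ 0.501 -0.005 -0.866]]
q [-22.   5.  83.  30.  97.  -9.]
tool cm [-18.76  -3.71   1.13]
then cm [-5.26  0.06  9.09]
```

```bash
python3 -m crank '[{"delta_pos":[-3.4,-0.93,-1.9],"turn":[0,0,0],"gripper":3.0},{"delta_pos":[-3.4,-0.93,-1.9],"turn":[0,0,0],"gripper":3.0},{"delta_pos":[-3.4,-0.93,-1.9],"turn":[0,0,0],"gripper":3.0},{"delta_pos":[-3.5,-0.93,-1.9],"turn":[0,0,0],"gripper":3.0},{"delta_pos":[0,0,0],"turn":[0,0,0],"gripper":3.0},{"delta_pos":[-1.25,0,2.2],"turn":[0,0,0],"gripper":3.0},{"delta_pos":[-1.25,0,2.2],"turn":[0,0,0],"gripper":3.0},{"delta_pos":[-1.25,0,2.2],"turn":[0,0,0],"gripper":3.0},{"delta_pos":[-1.25,0,2.2],"turn":[0,0,0],"gripper":3.0},{"delta_pos":[0,0,0],"turn":[0,0,0],"gripper":3.0}]'
python3 plan.py 484 -150 50 484 -150 40
python3 -c "
from h import *
snap('scene','s3.png');c=snap('wrist','w3.png')['pixels']
cv2.imwrite('pics/c3.png',cv2.resize(load('s3.png')['pixels'][110:330,110:430],(800,550)))"
```

```text
time_s: 1.85
eef_pos: [484.9, -144.7, 148.9]
orientation: [-179.5, -30.1, 79.9]
contact_force: [-0.9, 0.4, -0.5]
width: 29.9
grip_force: 0.0
t 1.85 tcp [ 484.9 -144.7  148.9] F [-0.9  0.4 -0.5] w 29.9 
 [[ 0.152  0.985  0.08 ]
 [ 0.852 -0.172  0.495]
 [ 0.502 -0.008 -0.865]]
q [-38.   9.  91.  26.  95. -30.]
tool cm [-5.43  0.08  8.29]
then cm [-0.5   0.01  0.87]
```

View pics/c3.png

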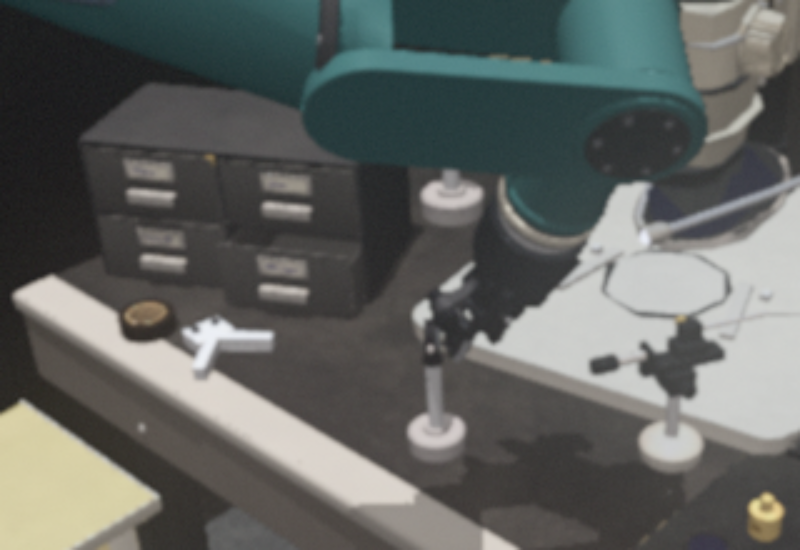

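View pics/w3.png

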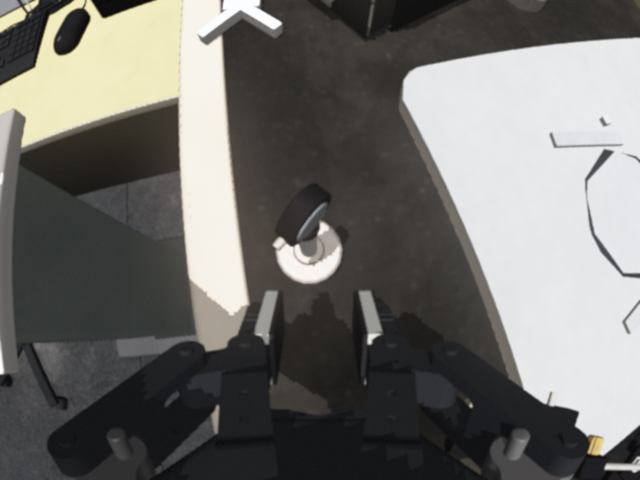

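The scene crop shows the hand behind the target post and well clear of the side-arm post. The wrist view shows the foot at (309,252) between and ahead of the fingertips, with the V at the top at about (240,20). I refine both positions from here.

```bash
cat > meas.py <<'E'
from h import *
def foot(c,box):
    g=cv2.cvtColor(c['pixels'],cv2.COLOR_BGR2GRAY); x0,y0,x1,y1=box
    m=np.zeros_like(g); m[y0:y1,x0:x1]=(g[y0:y1,x0:x1]>110)*255
    k=max(cv2.findContours(m,0,2)[0],key=cv2.contourArea)
    P=np.array([cast(c,u,v,16,True)[:2] for u,v in cv2.convexHull(k)[:,0]],np.float32)
    (x,y),r=cv2.minEnclosingCircle(P); return x,y,2*r
def poly(c,box,e=1.5):
    g=cv2.cvtColor(c['pixels'],cv2.COLOR_BGR2GRAY); x0,y0,x1,y1=box
    m=np.zeros_like(g); m[y0:y1,x0:x1]=(g[y0:y1,x0:x1]>150)*255
    k=max(cv2.findContours(m,0,2)[0],key=cv2.contourArea)
    for p in cv2.approxPolyDP(k,e,True)[:,0]: print(p,cast(c,*p,16,True)[:2].round(1))
E
python3 - <<'E'
from meas import *
c=load('w3.png'); print(foot(c,(265,215,350,290))); poly(c,(225,0,290,45))
cv2.imwrite('pics/v3.png',cv2.resize(c['pixels'][0:60,180:300],(720,360)))
E
```

```text
(488.44317626953125, -84.56936645507812, 53.46812438964844)
[225   0] [444.4 204.2]
[225  20] [443.3 169.7]
[241  10] [461.1 180.9]
[272  29] [490.4 142.1]
[281  24] [500.1 147.5]
[280  21] [499.7 152.3]
[257   7] [478.3 181. ]
[259   0] [481.4 192.5]
```

```bash
python3 -m crank '[{"delta_pos":[-1.3,0,2.0],"turn":[0,0,0],"gripper":3.0},{"delta_pos":[-1.3,0,2.0],"turn":[0,0,0],"gripper":3.0},{"delta_pos":[-1.3,0,2.0],"turn":[0,0,0],"gripper":3.0},{"delta_pos":[-1.3,0,2.0],"turn":[0,0,0],"gripper":3.0},{"delta_pos":[-0.5,0,0.87],"turn":[0,0,0],"gripper":3.0},{"delta_pos":[0,0,0],"turn":[0,0,0],"gripper":3.0},{"delta_pos":[0,0,0],"turn":[0,0,0],"gripper":3.0}]'
```

```text
time_s: 2.65
eef_pos: [486.6, -152.4, 48.7]
orientation: [179.8, -30.0, 80.1]
contact_force: [0.3, 0.4, 0.6]
width: 30.3
grip_force: 0.0
```

```bash
python3 -m crank '[{"delta_pos":[-0.5,0,0.87],"turn":[0,0,0],"gripper":3.0},{"delta_pos":[-0.25,0,0.43],"turn":[0,0,0],"gripper":3.0},{"delta_pos":[0,0,0],"turn":[0,0,0],"gripper":3.0},{"delta_pos":[0,0,0],"turn":[0,0,0],"gripper":3.0}]'; python3 -m crank '[{"delta_pos":[-0.1,0,0.17],"turn":[0,0,0],"gripper":3.0},{"delta_pos":[0,0,0],"turn":[0,0,0],"gripper":3.0},{"delta_pos":[0,0,0],"turn":[0,0,0],"gripper":3.0}]'
python3 -m crank '[{"delta_pos":[-0.1,0,0.17],"turn":[0,0,0],"gripper":3.0},{"delta_pos":[0,0,0],"turn":[0,0,0],"gripper":3.0},{"delta_pos":[0,0,0],"turn":[0,0,0],"gripper":3.0}]'
python3 -m crank '[{"delta_pos":[-0.1,0,0.17],"turn":[0,0,0],"gripper":3.0},{"delta_pos":[0,0,0],"turn":[0,0,0],"gripper":3.0},{"delta_pos":[0,0,0],"turn":[0,0,0],"gripper":3.0}]'
```

```text
time_s: 3.05
eef_pos: [485.4, -151.9, 32.0]
orientation: [-180.0, -30.0, 80.0]
contact_force: [-1.1, -0.1, 0.3]
width: 30.2
grip_force: 0.0
time_s: 3.35
eef_pos: [485.5, -152.0, 30.1]
orientation: [180.0, -30.0, 80.0]
contact_force: [-0.1, 0.6, -0.4]
width: 30.1
grip_force: 0.0
time_s: 3.65
eef_pos: [485.4, -152.0, 28.0]
orientation: [-180.0, -30.0, 80.0]
contact_force: [-0.6, 0.3, -0.5]
width: 30.2
grip_force: 0.0
time_s: 3.95
eef_pos: [485.4, -151.9, 26.0]
orientation: [-180.0, -30.0, 80.0]
contact_force: [0.1, -0.2, -0.2]
width: 29.9
grip_force: 0.0
```

```bash
for i in 1; do python3 -m crank '[{"delta_pos":[-0.05,0,0.087],"turn":[0,0,0],"gripper":3.0},{"delta_pos":[0,0,0],"turn":[0,0,0],"gripper":3.0},{"delta_pos":[0,0,0],"turn":[0,0,0],"gripper":3.0}]'; done | grep -E "eef|contact"
python3 -m crank '[{"delta_pos":[-0.05,0,0.087],"turn":[0,0,0],"gripper":3.0},{"delta_pos":[0,0,0],"turn":[0,0,0],"gripper":3.0},{"delta_pos":[0,0,0],"turn":[0,0,0],"gripper":3.0}]'| grep -E "eef|contact"
```

```text
eef_pos: [485.6, -152.1, 25.3]
contact_force: [0.2, -0.2, 0.5]
eef_pos: [485.6, -152.1, 25.1]
contact_force: [-1.5, 0.5, 5.4]
```

```bash
python3 -m crank '[{"delta_pos":[0.125,0,-0.217],"turn":[0,0,0],"gripper":3.0},{"delta_pos":[0.35,-0.4,0.2],"turn":[0,0,0],"gripper":3.0},{"delta_pos":[0.35,-0.4,0.2],"turn":[0,0,0],"gripper":3.0},{"delta_pos":[0.35,0,0.2],"turn":[0,0,0],"gripper":3.0},{"delta_pos":[0.26,0,0.15],"turn":[0,0,0],"gripper":3.0},{"delta_pos":[0.26,0,0.15],"turn":[0,0,0],"gripper":3.0},{"delta_pos":[0,0,0],"turn":[0,0,0],"gripper":3.0}]'
python3 plan.py
python3 -c "
from meas import *
c=snap('wrist','w4.png');print(foot(c,(260,190,370,295)));snap('side','d4.png')
cv2.imwrite('pics/c4.png',np.hstack([cv2.resize(c['pixels'][150:390,200:440],(400,400)),cv2.resize(load('d4.png')['pixels'][170:290,200:320],(400,400))]))"
```

```text
time_s: 5.25
eef_pos: [480.7, -132.3, 26.6]
orientation: [-180.0, -30.0, 80.0]
contact_force: [0.7, 0.5, 0.0]
width: 29.8
grip_force: 0.0
t 5.25 tcp [ 480.7 -132.3   26.6] F [0.7 0.5 0. ] w 29.8 
 [[ 0.15   0.985  0.087]
 [ 0.853 -0.173  0.493]
 [ 0.5   -0.    -0.866]]
q [-38.  15.  99.  27.  81. -36.]
(489.67108154296875, -84.95103454589844, 50.559486389160156)
```

View pics/c4.png

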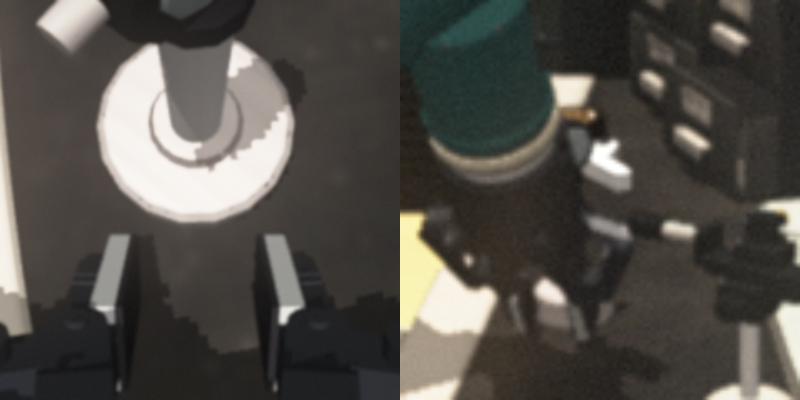

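The crop shows the foot centred ahead of the finger gap, about 8 mm away, with the ring lens clear. I start pushing.

```bash
python3 -m crank '[{"delta_pos":[0.26,0,0.15],"turn":[0,0,0],"gripper":3.0},{"delta_pos":[0.26,0,0.15],"turn":[0,0,0],"gripper":3.0},{"delta_pos":[0.17,0,0.1],"turn":[0,0,0],"gripper":3.0},{"delta_pos":[0.17,0,0.1],"turn":[0,0,0],"gripper":3.0},{"delta_pos":[0.17,-0.05,0.1],"turn":[0,0,0],"gripper":3.0},{"delta_pos":[0.26,-0.1,0.15],"turn":[0,0,0],"gripper":3.0},{"delta_pos":[0.26,-0.1,0.15],"turn":[0,0,0],"gripper":3.0},{"delta_pos":[0.26,-0.1,0.15],"turn":[0,0,0],"gripper":3.0},{"delta_pos":[0.26,-0.1,0.15],"turn":[0,0,0],"gripper":3.0},{"delta_pos":[0,0,0],"turn":[0,0,0],"gripper":3.0}]'
python3 -c "
from meas import *
c=snap('wrist','w5.png');print(foot(c,(260,190,370,295)))"; python3 plan.py | head -1
```

```text
time_s: 6.35
eef_pos: [480.3, -107.8, 26.7]
orientation: [-180.0, -30.1, 80.0]
contact_force: [0.3, -0.7, 0.5]
width: 30.1
grip_force: 0.3
(488.9512023925781, -68.11649322509766, 50.341251373291016)
t 6.4 tcp [ 480.3 -107.9   26.7] F [-0.1 -0.2  0.7] w 29.9
```

```bash
python3 -m crank '[{"delta_pos":[0.26,-0.1,0.15],"turn":[0,0,0],"gripper":3.0},{"delta_pos":[0.346,-0.137,0.2],"turn":[0,0,0],"gripper":3.0},{"delta_pos":[0.346,-0.137,0.2],"turn":[0,0,0],"gripper":3.0},{"delta_pos":[0.346,-0.137,0.2],"turn":[0,0,0],"gripper":3.0},{"delta_pos":[0.346,-0.137,0.2],"turn":[0,0,0],"gripper":3.0},{"delta_pos":[0.346,-0.137,0.2],"turn":[0,0,0],"gripper":3.0},{"delta_pos":[0.346,-0.137,0.2],"turn":[0,0,0],"gripper":3.0},{"delta_pos":[0.346,-0.137,0.2],"turn":[0,0,0],"gripper":3.0},{"delta_pos":[0.346,-0.137,0.2],"turn":[0,0,0],"gripper":3.0},{"delta_pos":[0.346,-0.137,0.2],"turn":[0,0,0],"gripper":3.0},{"delta_pos":[0.346,-0.137,0.2],"turn":[0,0,0],"gripper":3.0},{"delta_pos":[0.346,-0.137,0.2],"turn":[0,0,0],"gripper":3.0},{"delta_pos":[0.346,-0.137,0.2],"turn":[0,0,0],"gripper":3.0},{"delta_pos":[0.346,-0.137,0.2],"turn":[0,0,0],"gripper":3.0},{"delta_pos":[0.346,-0.137,0.2],"turn":[0,0,0],"gripper":3.0},{"delta_pos":[0.346,-0.137,0.2],"turn":[0,0,0],"gripper":3.0},{"delta_pos":[0.346,-0.137,0.2],"turn":[0,0,0],"gripper":3.0},{"delta_pos":[0.346,-0.137,0.2],"turn":[0,0,0],"gripper":3.0},{"delta_pos":[0.26,-0.1,0.15],"turn":[0,0,0],"gripper":3.0},{"delta_pos":[0,0,0],"turn":[0,0,0],"gripper":3.0}]'
python3 -c "
from meas import *
c=snap('wrist','w6.png');print(foot(c,(260,190,370,295)));poly(c,(190,0,330,140))
"; python3 plan.py
```

```text
time_s: 8.4
eef_pos: [468.1, -30.5, 26.7]
orientation: [-180.0, -30.1, 80.0]
contact_force: [0.0, -0.1, 0.7]
width: 30.1
grip_force: 0.2
(476.678466796875, 9.12076473236084, 50.48804473876953)
[212  24] [438.9 145.4]
[207  25] [435.9 145.5]
[190  39] [425.7 136.9]
[190 139] [425.1  69.5]
[218 139] [438.9  66.2]
t 8.45 tcp [468.1 -30.7  26.7] F [-0.6  0.   0.3] w 30.0 
 [[ 0.15   0.985  0.086]
 [ 0.852 -0.173  0.494]
 [ 0.501 -0.    -0.865]]
q [-29.   9. 107.  29.  76. -29.]
```

View pics/w6.png

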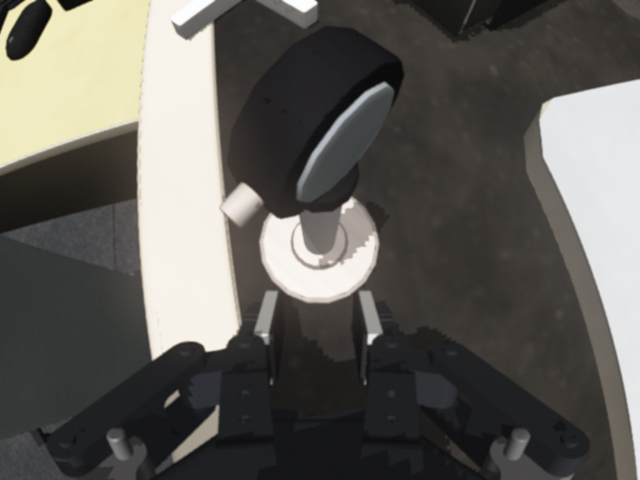

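The wrist view shows the foot seated in the finger gap at (320,250) and tracking as planned, with the V arms at the top edge. I continue.

```bash
python3 -m crank '[{"delta_pos":[0.26,-0.1,0.15],"turn":[0,0,0],"gripper":3.0},{"delta_pos":[0.346,-0.137,0.2],"turn":[0,0,0],"gripper":3.0},{"delta_pos":[0.346,-0.137,0.2],"turn":[0,0,0],"gripper":3.0},{"delta_pos":[0.346,-0.137,0.2],"turn":[0,0,0],"gripper":3.0},{"delta_pos":[0.346,-0.137,0.2],"turn":[0,0,0],"gripper":3.0},{"delta_pos":[0.346,-0.137,0.2],"turn":[0,0,0],"gripper":3.0},{"delta_pos":[0.346,-0.137,0.2],"turn":[0,0,0],"gripper":3.0},{"delta_pos":[0.346,-0.137,0.2],"turn":[0,0,0],"gripper":3.0},{"delta_pos":[0.346,-0.137,0.2],"turn":[0,0,0],"gripper":3.0},{"delta_pos":[0.346,-0.137,0.2],"turn":[0,0,0],"gripper":3.0},{"delta_pos":[0.346,-0.137,0.2],"turn":[0,0,0],"gripper":3.0},{"delta_pos":[0.346,-0.137,0.2],"turn":[0,0,0],"gripper":3.0},{"delta_pos":[0.346,-0.137,0.2],"turn":[0,0,0],"gripper":3.0},{"delta_pos":[0.346,-0.137,0.2],"turn":[0,0,0],"gripper":3.0},{"delta_pos":[0.346,-0.137,0.2],"turn":[0,0,0],"gripper":3.0},{"delta_pos":[0.346,-0.137,0.2],"turn":[0,0,0],"gripper":3.0},{"delta_pos":[0.346,-0.137,0.2],"turn":[0,0,0],"gripper":3.0},{"delta_pos":[0.346,-0.137,0.2],"turn":[0,0,0],"gripper":3.0},{"delta_pos":[0.26,-0.1,0.15],"turn":[0,0,0],"gripper":3.0},{"delta_pos":[0,0,0],"turn":[0,0,0],"gripper":3.0}]'
python3 -c "
from meas import *
c=snap('wrist','w7.png');print(foot(c,(255,190,375,298)));snap('scene','s7.png')
"
```

```text
time_s: 10.45
eef_pos: [456.1, 46.6, 26.7]
orientation: [-180.0, -30.1, 80.0]
contact_force: [0.3, -1.0, -0.1]
width: 30.2
grip_force: 0.2
(464.6017761230469, 86.27841186523438, 50.50461196899414)
```

View pics/w7.png

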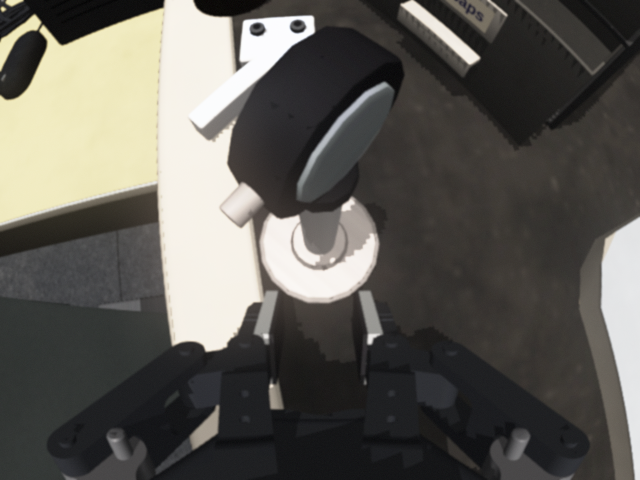

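The wrist view shows the left arm's end at (190,122) to (207,138) and the screws at (258,29) and (298,26). The right arm is hidden behind the lens. I use these points to check the V's origin.

Run:
```python
from h import *
c=load('w7.png')
f=lambda u,v,z:cast(c,u,v,z,True)[:2]
ou,inn=f(190,122,16),f(207,138,16); s1,s2=f(258,29,20),f(298,26,20); b1,b2=f(242,18,16),f(314,15,16)
print(ou,inn,np.linalg.norm(ou-inn),'screws',s1,s2,'back',b1,b2)
for a,b in((s1,s2),(b1,b2)):
    d=(b-a)/np.linalg.norm(b-a); x=np.array([-d[1],d[0]]); y=-d
    print('axis az',np.degrees(np.arctan2(x[1],x[0])),'mid',(a+b)/2, 'origin(inner tip)',inn+x*1-37*y)
    if a is b1: print('origin(back)',(a+b)/2-70*x)
```

```text
[413.32150993 156.34128361] [421.53490786 145.16016322] 13.873620972954535 screws [452.88900248 206.37488432] [474.31936237 203.79640941] back [444.45231577 222.33319937] [484.93325983 215.30642103]
axis az 83.13922137884387 mid [463.60418243 205.08564686] origin(inner tip) [458.38942097 141.73308519]
axis az 80.15258387764295 mid [464.6927878 218.8198102] origin(inner tip) [458.16080074 139.81750742]
origin(back) [452.72104254 149.85114111]
```

```bash
python3 -m crank '[{"delta_pos":[0.26,-0.1,0.15],"turn":[0,0,0],"gripper":3.0},{"delta_pos":[0.346,-0.137,0.2],"turn":[0,0,0],"gripper":3.0},{"delta_pos":[0.346,-0.137,0.2],"turn":[0,0,0],"gripper":3.0},{"delta_pos":[0.346,-0.137,0.2],"turn":[0,0,0],"gripper":3.0},{"delta_pos":[0.346,-0.137,0.2],"turn":[0,0,0],"gripper":3.0},{"delta_pos":[0.346,-0.137,0.2],"turn":[0,0,0],"gripper":3.0},{"delta_pos":[0.346,-0.137,0.2],"turn":[0,0,0],"gripper":3.0},{"delta_pos":[0.346,-0.137,0.2],"turn":[0,0,0],"gripper":3.0},{"delta_pos":[0.346,-0.137,0.2],"turn":[0,0,0],"gripper":3.0},{"delta_pos":[0.26,-0.1,0.15],"turn":[0,0,0],"gripper":3.0},{"delta_pos":[0.173,-0.04,0.1],"turn":[0,0,0],"gripper":3.0},{"delta_pos":[0.173,-0.04,0.1],"turn":[0,0,0],"gripper":3.0},{"delta_pos":[0.173,-0.04,0.1],"turn":[0,0,0],"gripper":3.0},{"delta_pos":[0,0,0],"turn":[0,0,0],"gripper":3.0}]'
python3 -c "
from meas import *
c=snap('wrist','w8.png');print(foot(c,(255,190,375,298)))"
python3 -m crank '[{"delta_pos":[0.173,-0.04,0.1],"turn":[0,0,0],"gripper":3.0},{"delta_pos":[0.087,-0.02,0.05],"turn":[0,0,0],"gripper":3.0},{"delta_pos":[0.087,-0.02,0.05],"turn":[0,0,0],"gripper":3.0},{"delta_pos":[0,0,0],"turn":[0,0,0],"gripper":3.0}]'
```

```text
time_s: 11.95
eef_pos: [449.9, 92.0, 26.7]
orientation: [-180.0, -30.0, 80.0]
contact_force: [0.5, -1.5, -0.3]
width: 30.0
grip_force: 0.5
(452.8968200683594, 133.102783203125, 61.79263687133789)
time_s: 12.4
eef_pos: [449.9, 95.9, 26.7]
orientation: [180.0, -30.0, 80.0]
contact_force: [-0.3, -1.6, -0.7]
width: 30.1
grip_force: 0.7
```

```bash
python3 -m crank '[{"delta_pos":[0.087,-0.02,0.05],"turn":[0,0,0],"gripper":3.0},{"delta_pos":[0.087,-0.02,0.05],"turn":[0,0,0],"gripper":3.0},{"delta_pos":[0.087,-0.02,0.05],"turn":[0,0,0],"gripper":3.0},{"delta_pos":[0.087,-0.02,0.05],"turn":[0,0,0],"gripper":3.0},{"delta_pos":[0,0,0],"turn":[0,0,0],"gripper":3.0}]' | grep -E "eef|contact|grip"
python3 -m crank '[{"delta_pos":[0.087,-0.02,0.05],"turn":[0,0,0],"gripper":3.0},{"delta_pos":[0.087,-0.02,0.05],"turn":[0,0,0],"gripper":3.0},{"delta_pos":[0,0,0],"turn":[0,0,0],"gripper":3.0}]' | grep -E "eef|contact|grip"
```

```text
eef_pos: [449.8, 100.1, 26.7]
contact_force: [-0.2, -1.9, -0.1]
grip_force: 0.7
eef_pos: [449.7, 102.1, 26.7]
contact_force: [0.2, -1.7, -0.4]
grip_force: 0.7
```

```bash
python3 -m crank '[{"delta_pos":[0.087,-0.02,0.05],"turn":[0,0,0],"gripper":3.0},{"delta_pos":[0.087,-0.02,0.05],"turn":[0,0,0],"gripper":3.0},{"delta_pos":[0,0,0],"turn":[0,0,0],"gripper":3.0}]' | grep -E "eef|contact|grip"
python3 -m crank '[{"delta_pos":[0.087,-0.02,0.05],"turn":[0,0,0],"gripper":3.0},{"delta_pos":[0,0,0],"turn":[0,0,0],"gripper":3.0}]' | grep -E "eef|contact|grip"
python3 -c "
from meas import *
c=snap('wrist','w9.png');cv2.imwrite('pics/c9.png',cv2.resize(c['pixels'][60:320,170:430],(600,600),interpolation=cv2.INTER_CUBIC))"
```

```text
eef_pos: [449.7, 104.1, 26.7]
contact_force: [-0.1, -1.6, -0.1]
grip_force: 0.9
eef_pos: [449.7, 104.5, 26.6]
contact_force: [-1.3, -4.4, 0.7]
grip_force: 2.1
```

View pics/c9.png

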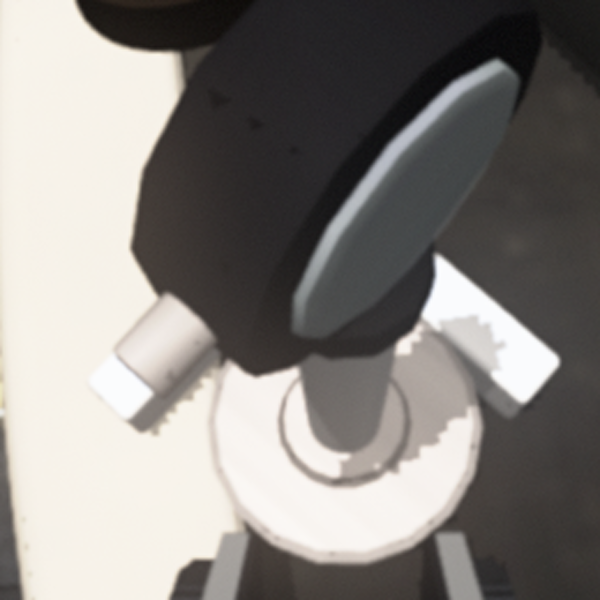

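The foot is against the right arm at least: the view shows it touching at crop (440,330), and the left side is hidden. I ease along that arm into the V in small steps and watch the force.

```bash
python3 -m crank '[{"delta_pos":[0.04,-0.1,0.025],"turn":[0,0,0],"gripper":3.0},{"delta_pos":[0,0,0],"turn":[0,0,0],"gripper":3.0}]' | grep -E "eef|contact|grip"
python3 -m crank '[{"delta_pos":[0.04,-0.1,0.025],"turn":[0,0,0],"gripper":3.0},{"delta_pos":[0,0,0],"turn":[0,0,0],"gripper":3.0}]' | grep -E "eef|contact|grip"
python3 -m crank '[{"delta_pos":[0.04,-0.05,0.025],"turn":[0,0,0],"gripper":3.0},{"delta_pos":[0,0,0],"turn":[0,0,0],"gripper":3.0}]' | grep -E "eef|contact|grip"
```

```text
eef_pos: [449.1, 105.0, 26.6]
contact_force: [-0.4, -5.3, 0.6]
grip_force: 2.5
eef_pos: [448.2, 105.6, 26.6]
contact_force: [-0.4, -4.7, 0.9]
grip_force: 2.4
eef_pos: [448.0, 106.0, 26.6]
contact_force: [-1.2, -6.5, -0.3]
grip_force: 2.7
```

```bash
python3 -m crank '[{"delta_pos":[0.04,-0.1,0.025],"turn":[0,0,0],"gripper":3.0},{"delta_pos":[0,0,0],"turn":[0,0,0],"gripper":3.0}]' | grep -E "eef|contact|grip"
python3 -m crank '[{"delta_pos":[0.04,-0.1,0.025],"turn":[0,0,0],"gripper":3.0},{"delta_pos":[0,0,0],"turn":[0,0,0],"gripper":3.0}]' | grep -E "eef|contact|grip"
python3 -m crank '[{"delta_pos":[0.04,-0.1,0.025],"turn":[0,0,0],"gripper":3.0},{"delta_pos":[0,0,0],"turn":[0,0,0],"gripper":3.0}]' | grep -E "eef|contact|grip"
```

```text
eef_pos: [447.0, 106.8, 26.6]
contact_force: [-0.1, -5.7, 0.3]
grip_force: 2.3
eef_pos: [446.0, 107.6, 26.6]
contact_force: [-1.0, -5.5, -0.5]
grip_force: 2.3
eef_pos: [445.3, 108.1, 26.6]
contact_force: [0.2, -5.8, 0.4]
grip_force: 2.6
```

```bash
python3 -m crank '[{"delta_pos":[0.04,-0.1,0.025],"turn":[0,0,0],"gripper":3.0},{"delta_pos":[0,0,0],"turn":[0,0,0],"gripper":3.0}]' | grep -E "eef|contact|grip"
python3 -m crank '[{"delta_pos":[0.04,-0.1,0.025],"turn":[0,0,0],"gripper":3.0},{"delta_pos":[0,0,0],"turn":[0,0,0],"gripper":3.0}]' | grep -E "eef|contact|grip"
python3 -c "
from meas import *
c=snap('wrist','w10.png');p=load('s7.png');s=snap('scene','s10.png')['pixels'][200:290,140:260]
cv2.imwrite('pics/c10.png',np.hstack([cv2.resize(c['pixels'][120:320,210:410],(400,400),interpolation=2),cv2.resize(s,(400,400),interpolation=2)]))"
```

```text
eef_pos: [445.1, 108.2, 26.7]
contact_force: [2.8, -7.3, -0.6]
grip_force: 3.3
eef_pos: [445.0, 108.4, 26.9]
contact_force: [2.6, -8.2, -0.7]
grip_force: 4.1
```

View pics/c10.png

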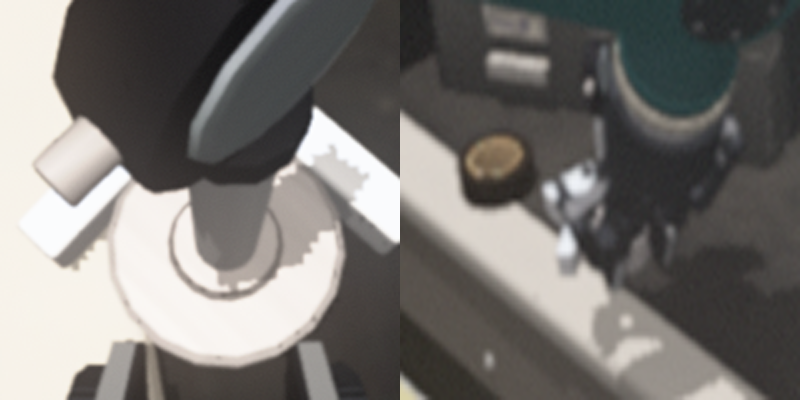

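The foot now lies against both arms: the motion has stopped, and the x force has changed sign as the left arm takes load. I give one small forward nudge, then retreat straight back.

```bash
python3 -m crank '[{"delta_pos":[0.087,0.1,0.05],"turn":[0,0,0],"gripper":3.0},{"delta_pos":[0,0,0],"turn":[0,0,0],"gripper":3.0},{"delta_pos":[0,0,0],"turn":[0,0,0],"gripper":3.0}]' | grep -E "eef|contact|grip"
python3 -m crank '[{"delta_pos":[-0.17,0,-0.1],"turn":[0,0,0],"gripper":3.0},{"delta_pos":[-0.17,0,-0.1],"turn":[0,0,0],"gripper":3.0},{"delta_pos":[-0.26,0,-0.15],"turn":[0,0,0],"gripper":3.0},{"delta_pos":[-0.35,0,-0.2],"turn":[0,0,0],"gripper":3.0},{"delta_pos":[-1.3,0,-0.75],"turn":[0,0,0],"gripper":3.0},{"delta_pos":[-2.6,0,-1.5],"turn":[0,0,0],"gripper":3.0},{"delta_pos":[-2.6,0,-1.5],"turn":[0,0,0],"gripper":3.0},{"delta_pos":[0,0,0],"turn":[0,0,0],"gripper":3.0}]'
python3 -c "
from meas import *
c=snap('wrist','w11.png');s=snap('scene','s11.png')['pixels'][190:290,130:250]
cv2.imwrite('pics/c11.png',np.hstack([cv2.resize(c['pixels'][0:260,180:440],(400,400),interpolation=2),cv2.resize(s,(400,400),interpolation=2)]))"
```

```text
eef_pos: [445.5, 108.7, 26.6]
contact_force: [1.0, -11.1, 1.0]
grip_force: 5.0
time_s: 16.55
eef_pos: [429.3, 24.1, 26.6]
orientation: [180.0, -30.0, 79.8]
contact_force: [-0.0, -0.3, -0.0]
width: 29.9
grip_force: 0.0
```

View pics/c11.png

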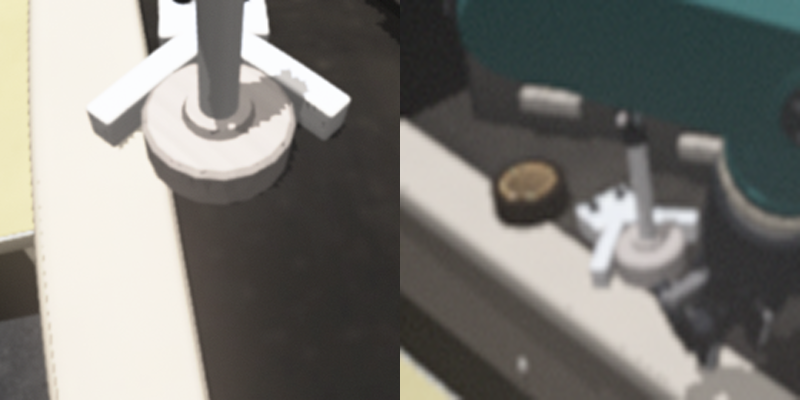

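The foot stands upright in the V with the hand clear, and the tape has not moved. I do one numeric check while raising the hand away.

```bash
python3 -m crank '[{"delta_pos":[1.5,0,-2.6],"turn":[0,0,0],"gripper":3.0},{"delta_pos":[1.5,0,-2.6],"turn":[0,0,0],"gripper":3.0},{"delta_pos":[-1.3,0,-0.75],"turn":[0,0,0],"gripper":3.0},{"delta_pos":[0,0,0],"turn":[0,0,0],"gripper":3.0}]' | grep -E "eef|contact"
python3 - <<'E'
from h import *
c=load('w11.png'); f=lambda u,v:cast(c,180+u*.65,v*.65,16,True)[:2]
l,r=f(108,122),f(329,120); e=np.array([f(145,118),f(295,118),f(185,168),f(255,168),f(219,175)],np.float32)
A=np.c_[2*e,np.ones(len(e))]; s=np.linalg.lstsq(A,(e**2).sum(1),rcond=None)[0]
print('tips',l,r,np.linalg.norm(l-r),'mid',(l+r)/2,'foot',s[:2],'r',np.sqrt(s[2]+s[0]**2+s[1]**2))
E
```

```text
eef_pos: [427.1, 11.4, 87.4]
contact_force: [0.4, 0.2, -0.0]
tips [419.2344207 152.1186214] [490.7364877  140.42523284] 72.45192144617884 mid [454.9854542  146.27192712] foot [455.75288222 148.49211808] r 24.515996485269696
```

```bash
python3 -c "
from rig import manip; print(manip.job_done())"
```

```text
the job is handed in; nothing more can be done
None
```

The lens post stands upright in the V against both arms, with its foot measured about 1.3 mm from the seated position (limit 4 mm). The push peaked at about 11 N in the readings, the tape had not moved in the last picture, the weight and barrel lens were never approached, the hand is clear, and the job is handed in; no verdict was returned.

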